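# Hold a pin replicator ready over a well plate

## Task

The pin replicator is locked in its steel cradle: turn the brass wing nut anticlockwise (seen from above) about a quarter turn so that its keeper bar swings clear, then lift the replicator out by its handle bar and carry it over the rack of tubes to the white well plate without touching rack, tubes or plate. Stop with it level and lined up with the plate, every pin over the middle of its own well and the pin tips about 6 mm above the plate's top, and finish while still holding it there, steady, touching nothing else. Leave the plate, the rack, the burner, the beaker and the stack of dishes standing where they are.

Things in the scene. Friction and masses are not known exactly. Their poses are not given: they have to be found in the camera images.
- dock: Fixed stainless cradle, base 196 x 100 x 8 mm (x from -71 to 125 mm). Origin on the bench under the middle of the parked replicator; +x is the long axis, towards the wing nut, which stands 95 mm from the origin. Two cross walls at x = +-58 mm (tops 34 mm above the bench) carry the replicator's end flanges; low end and side stops (tops 40 mm, 2 to 2.5 mm outside the replicator's edges) keep it from sliding. Lift the replicator straight up at least 40 mm to clear it.
- wingnut (a joint): Angle of the captive wing nut with its keeper bar about its vertical axis, in rad: 0 = keeper pointing straight at the replicator and covering its end flange (locked), growing anticlockwise seen from above, stop at 1.6. It starts between 0 and 0.2; the keeper is clear from about 1.1 on; 1.4 is a good place to leave it. It stays where it is left (friction 0.06 N m).
- nut_grip (a point): Grip point of the brass wing nut, on its turning axis, 74 mm above the bench. The upright wing is a blade 36 mm long, 10 mm thick and 34 mm high (50 to 84 mm above the bench); x is along the blade (-x is where the keeper points), y across its thickness (pinch along y), z up; the axes turn with the nut. Below the blade a hub 20 mm across reaches 55 mm above the bench; the dark keeper bar (13 mm wide, its end 45 mm from the axis) lies 44 to 50 mm above the bench.
- replicator: 24-pin replicator, about 0.32 kg: aluminium plate 120 x 72 x 8 mm (its underside 24 mm above the pin tips) with 24 steel pins 3.6 mm thick, 24 mm long, below it in 6 x 4 at 18 mm pitch (6 along x), and a black handle bar on two posts above. Origin at the centre of the plane of the pin tips; x along its length (and along the handle bar), z up. It is the same either way round. Parked, the pin tips are 10 mm above the bench.
- handle (a point): Middle of the black handle bar of the replicator, 68 mm above the pin tips. The bar is 64 mm long (x), 16 mm wide (y, pinch along y) and 16 mm high, its underside 28 mm above the aluminium plate. Axes as the replicator's.
- plate: Loose white 24-well plate, 0.16 kg, foot 128 x 86 mm, body 110 x 74 mm, 42 mm high, with 24 open square wells of 16 mm in 6 x 4 at about 18 mm pitch (6 along x). Origin under its middle on the bench, x along its length, z up.
- plate_top (a point): Centre of the well plate's top, 42 mm above the bench; axes as the plate's.
- rack: Loose steel wire rack, 204 mm long (x) and 76 mm wide (y), 74 mm high, holding ten capped test tubes whose tops are 122 mm above the bench (rack and tubes are one piece). Origin under its middle. It stands between the cradle and the plate, its length pointing roughly away from the robot.
- burner: Bystander: blue gas-cartridge burner, 90 mm across, 185 mm tall, origin under its middle.
- beaker: Bystander: empty glass beaker, 84 mm across, 95 mm tall, origin under its middle.
- dishes: Bystander: stack of four amber culture dishes, 93 mm across, 58 mm tall, origin under its middle.
Mind the look-alikes: they are no part of the job. What is shaped like the dock but turquoise is not meant. What is shaped like the replicator but purple is not meant.

How it is judged:
On the way, in this order (a step that is already met when the one before it is completed fails the run):
1. the wing nut is turned so that the keeper is clear of the replicator (beyond 1.1 rad), the replicator still in its cradle (value of joint wingnut above 1.1 rad and distance of replicator from where it was at the start of the episode below 0.012 m), for 0.1 s.
2. the replicator is carried over the rack: its middle above the rack's footprint, pin tips higher than the tubes (x of replicator in the frame of rack between -0.14 and 0.14 m and y of replicator in the frame of rack between -0.05 and 0.05 m and z of replicator in the frame of rack above 0.122 m), for 0.02 s.
At the end, for the whole second after the job is handed in: Held still over the plate, touching only the fingers: middles within 5 mm, long axes within 0.07 rad, tilt under 0.07 rad, pin tips 1.5 to 12 mm above the plate. Nut beyond 1.1 rad; plate within 10 mm, rack 15 mm, other objects 20 mm of their starts (horizontal distance between replicator and plate_top below 0.005 m and angle between the x axis of replicator and the x axis of plate_top, either way round below 0.07 rad and angle between replicator's own z axis and vertical below 0.07 rad and z of replicator in the frame of plate_top between 0.0015 and 0.012 m and contact force between replicator and the fingers above 1 N and contact force between replicator and plate below 0.1 N and contact force between replicator and rack below 0.1 N and contact force between replicator and dock below 0.1 N and linear speed of replicator below 0.02 m/s and value of joint wingnut above 1.1 rad and distance of plate from where it was at the start of the episode below 0.01 m and distance of rack from where it was at the start of the episode below 0.015 m and distance of each of burner, beaker, dishes from where it was at the start of the episode below 0.02 m); the arm keeps its last pose, push and grip.
It fails at once if the replicator touches the well plate (contact force between replicator and plate above 0.5 N).
It fails at once if the replicator touches the rack or its tubes (contact force between replicator and rack above 0.5 N).
It fails at once if the plate is moved more than 10 mm (distance of plate from where it was at the start of the episode above 0.01 m).
It fails at once if the rack is moved more than 15 mm (distance of rack from where it was at the start of the episode above 0.015 m).
It fails at once if a bystander is moved more than 20 mm (distance of any of burner, beaker, dishes from where it was at the start of the episode above 0.02 m).
It also fails if it takes over 62 s, if anything falls off the work surface, if the arm or the gripper's body presses on something with over 40 N, if the wrist force passes 120 N, or if a joint passes its speed limit or range.

## Robot

A 7-joint arm with a two-finger parallel gripper is mounted at the origin on the work surface. World frame = base frame: x ahead of the robot, y to its left, z up, the work surface at z = 0. Lengths are in m, angles in rad, forces in N, time in s.
With the tool pointing down it reaches from about 0.425 to 0.925 m from the base axis. Payload 6.8 kg.
Tool frame: the origin (TCP) lies between the finger pads; the fingertips stand 17 mm ahead of it and the grasp point (between the pads) lies 2 mm behind it; x points along the fingers, y is the direction in which the jaws open and shut, and the axes are right-handed (so a half turn about x gives the same grasp; the last joint's range is limited). The gripper opens to 85 mm and grips with 20 to 120 N. Pads are 22 mm wide; open, the fingers measure 114 mm over their backs; the gripper's body (76 mm by 85 mm) begins 54 mm behind the grasp point. The pads swing forward as they close: fully open they stand 13 mm farther back than shut.
Start: joints at [1.023, 0.477, 0.022, 1.555, -0.011, 1.109, -0.083], TCP at [0.287, -0.611, 0.215] pointing down, gripper open.
Joint ranges: [-2.96, 2.96], [-0.34, 2.1], [-1.41, 1.46], [0.24, 2.44], [-1.37, 4.51], [0.17, 1.92], [-2.96, 2.96]. Speed limits (rad/s): [2.39, 2.39, 3.14, 3.14, 3.14, 3.14, 3.14].

## Interface

Orientations are given as a rotation vector (axis times angle).
In Python, from bench import r gives the robot as it stands. The module is installed in compiled form; this text tells all that it offers.
- The arm moves only by the tool apply_moves, never from a script. Its argument "increments" is text: rows parted by semicolons, each of 7 numbers parted by spaces: the finger opening in mm, from 0 to 85.4, then the shift along the tool's x, y, z normalised to -1 to 1, where 1 is 100 cm, then the turn, a rotation vector about the tool's x, y, z normalised to -1 to 1, where 1 is 0.12 rad. In form: gripper x y z wx wy wz; .... A call has exactly 8 rows; each row shifts and turns the commanded pose from where the row before left it, along the tool's axes as they then stand; what a row does not reach is not made up. A row lasts 1/10 s, in which the tool goes at most 50 mm and 8.59 degrees, less where a joint would pass 70% of its speed; a pose out of reach is approached as far as the arm can. A call with a number of a shift or a turn outside -1 to 1 is refused whole. A call with a gripper value outside its range is refused whole. The fingers move at their own pace and stop on an object; "squeeze" is the grip in N (left out, the last holds). Time passes only in rows, so rows that do not move let the fingers close, or fill a call up. It gives the time, the measured TCP pose, the force and the opening at its end, in the units of the state.
- r.get_obs(): the state, without advancing time (a new reading comes with each control period).
- r.grab_frame(name): name is "scene" or "top"; returns a dict with "color" (480x640x3 uint8, blue, green, red), "fx", "fy", "cx", "cy" (pixels), "k1" (the pictures are not rectified: a ray, as slopes to the right and down, at radius r is drawn at 1 + k1 r^2 times it, then the intrinsics apply), "origin" and "orientation" of the camera in the world. Camera axes: x right, y up, looking along -z (the intrinsics and any distortion apply to the point x, -y, -z); pixel columns grow to the right and rows downward; lengths in m; the calibration is good to about 2 mm. A picture is of the moment at which its call begins. There is no depth.
- r.hand_in(): hands the job in, once; it reports no verdict.
The state is a dict: "clock": time; "joints": joint angles; "qvel": joint speeds; "tau": joint torques, N m; "tcp_pos": TCP position; "orientation": TCP orientation; "contact_force": force on the tool from outside, world axes, zero at the start; "moment": the same for the moment, N m; "grip_width": finger opening in m.
Only numpy, scipy, OpenCV 4.12 (cv2) and the standard library are available. Lean on these libraries where they do the work, as an engineer would, in place of code of your own. Each camera call takes 0.05 s, during which the arm holds its last target. There are 200 camera calls.

## Working session

There is one attempt and no reset: what is moved stays moved. The work goes in short steps, Python scripts to look and compute and a tool call to move; the robot and the scene stay as the last step left them, time stands still between calls to the robot, and variables do not carry over. Pictures are saved under pics/ and viewed, about 8 in all and at most 12, crops included, and the job is handed in when it is done.

Besides the shell and the picture viewer there is one more tool, called as name(argument=value, ...), one argument or row to a line, values as JSON. apply_moves: Moves the arm, as the interface text tells. Scaled input: -1 to 1 covers 100 cm each way for a shift and 0.12 rad each way for a turn. Its arguments: {"type":"object","properties":{"increments":{"type":"string"},"squeeze":{"type":"number"}},"required":["increments"]}

```bash
mkdir -p pics
python3 - <<'E'
from bench import r
import cv2,numpy as np
print(r.get_obs())
for n in("scene","top"):
    f=r.grab_frame(n); cv2.imwrite(f"pics/{n}0.png",f["color"]); print(n,{k:v for k,v in f.items() if k!="color"})
E
```

```text
{'clock': 0.0, 'joints': array([ 1.02292619,  0.47780595,  0.02230993,  1.55644628, -0.01150427,
        1.10931589, -0.08308889]), 'qvel': array([-1.38296137e-04,  1.72749885e-04, -2.34701400e-03, -8.31305009e-04,
        2.27947372e-03, -8.88670031e-05, -2.42513606e-03]), 'tau': array([ 2.36705628e-04, -5.96457732e+01,  1.60816815e+00, -2.81197572e+01,
        1.25607866e-02,  9.40316124e-03,  5.27952909e-05]), 'tcp_pos': array([ 0.28710402, -0.61020475,  0.21372344]), 'orientation': array([ 1.97803108,  0.44406233, -1.97908454]), 'contact_force': array([ 0.45526875, -0.51036086, -0.86250129]), 'moment': array([ 0.00593287,  0.00968359, -0.02216439]), 'grip_width': 0.0850482348033717}
scene {'fx': 616.8977644290907, 'fy': 616.8977644290907, 'cx': 313.70357668819855, 'cy': 242.0283782489256, 'k1': 0.06409408188191903, 'origin': array([ 1.00387191, -0.7279578 ,  1.10161221]), 'orientation': array([0.59848217, 0.18736132, 0.5460707 ])}
top {'fx': 546.7095921842952, 'fy': 546.7095921842952, 'cx': 321.7001078081526, 'cy': 245.18801743518046, 'k1': -0.09347754957056982, 'origin': array([ 0.32151874, -0.13382249,  1.31756513]), 'orientation': array([ 0.1874406 , -0.15967794, -1.45199079])}
```

View pics/top0.png

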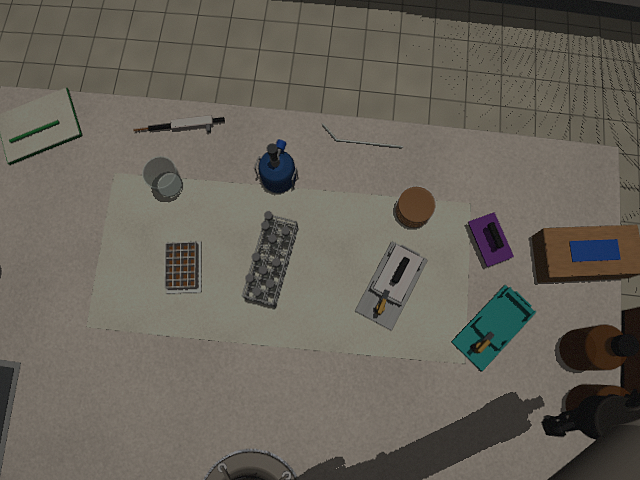

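View pics/scene0.png

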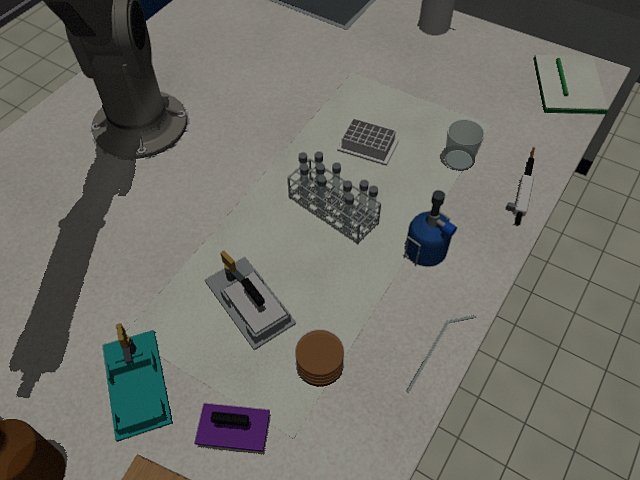

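The top picture shows the dock at about (392,285) with its nut at (381,303), the rack at (271,262) and the plate at (183,267). The turquoise and purple look-alikes are on the right. Next I'll enlarge the dock and plate from both cameras.

```bash
cat > h.py <<'E'
import numpy as np,cv2
from scipy.spatial.transform import Rotation as R
def ray(f,u,v):
    k=f["k1"]; d=np.array([(u-f["cx"])/f["fx"],(v-f["cy"])/f["fy"]]); p=d.copy()
    for _ in range(30): p=d/(1+k*(p@p))
    return R.from_rotvec(f["orientation"]).apply([p[0],-p[1],-1])
def onz(f,u,v,z):
    d=ray(f,u,v); o=np.array(f["origin"]); return o+d*(z-o[2])/d[2]
def proj(f,P):
    c=R.from_rotvec(f["orientation"]).inv().apply(np.atleast_2d(P)-f["origin"])
    p=np.c_[c[:,0],-c[:,1]]/-c[:,2:]; p=p*(1+f["k1"]*(p**2).sum(1,keepdims=True))
    return p*f["fx"]+[f["cx"],f["cy"]]
def crop(f,u0,v0,w,h,s):
    im=cv2.resize(f["color"][v0:v0+h,u0:u0+w],None,fx=s,fy=s,interpolation=cv2.INTER_CUBIC)
    for i in range(0,w,10): cv2.line(im,(i*s,0),(i*s,4 if i%20 else 8),(0,0,255),1); i%20 or cv2.putText(im,str(u0+i),(i*s,18),0,.35,(0,0,255))
    for i in range(0,h,10): cv2.line(im,(0,i*s),(4 if i%20 else 8,i*s),(0,0,255),1); i%20 or cv2.putText(im,str(v0+i),(8,i*s+4),0,.35,(0,0,255))
    return im
E
python3 - <<'E'
from bench import r
from h import *
t=r.grab_frame("top"); s=r.grab_frame("scene")
a=np.hstack([crop(t,350,235,80,100,5),crop(t,145,225,80,100,5)])
cv2.imwrite("pics/a.png",a)
b=np.hstack([crop(s,195,240,110,110,4),crop(s,330,110,80,110,4)]); cv2.imwrite("pics/b.png",b)
E
```

```text
(no output)
```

View pics/a.png

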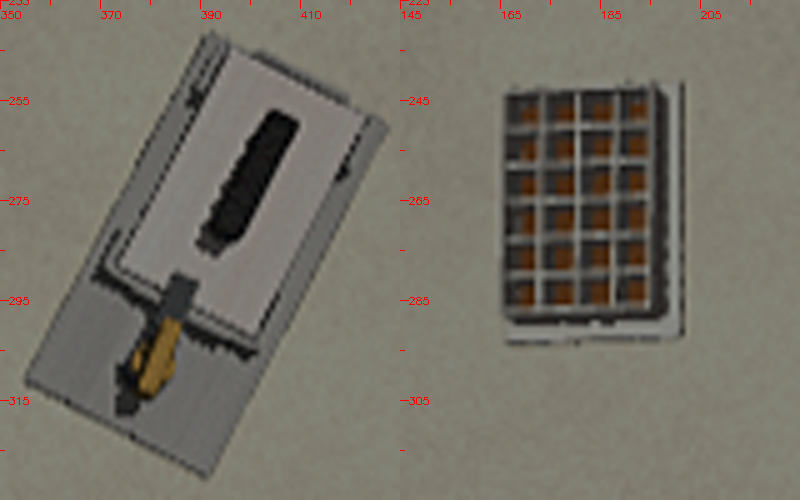

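View pics/b.png

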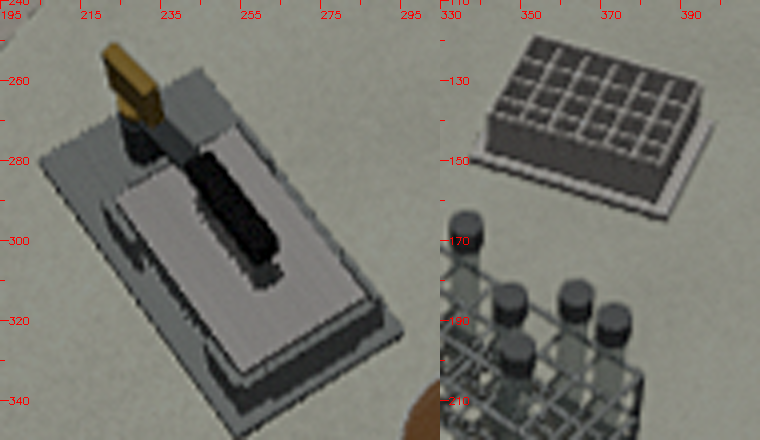

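Run:
```python
from bench import r
from h import *
from scipy.optimize import least_squares
t=r.grab_frame("top"); s=r.grab_frame("scene")
def fit(name,obs,x0):
    T=np.array([[o[1],o[2],o[3]] for o in obs])
    def res(p,sel=None):
        c,sn=np.cos(p[2]),np.sin(p[2]); out=[]
        for (f,X,Y,Z,u,v) in obs:
            if sel is not None and f is not sel: continue
            out.append(proj(f,[p[0]+c*X-sn*Y,p[1]+sn*X+c*Y,Z])[0]-[u,v])
        return np.ravel(out)
    for sel,n in((None,'both'),(t,'top'),(s,'scene')):
        q=least_squares(res,x0,args=(sel,),x_scale=[.1,.1,1]); print(name,n,q.x.round(4),q.fun.round(1).tolist() if sel is None else "")
    return
a,b=.06,.036
rep=[(t,-a,-b,.042,395.6,244),(t,-a,b,.042,424,258.4),(t,a,-b,.042,373.4,288),(t,a,b,.042,401.2,302.6),
(s,a,b,.042,224.5,288.75),(s,a,-b,.042,254.25,271.25),(s,-a,b,.042,255.75,333.25),(s,-a,-b,.042,287,314.25)]
base=[(t,.125,.05,.008,391.6,330.6),(t,.125,-.05,.008,355,311.4),(t,-.071,-.05,.008,392.4,241.4),(t,-.071,.05,.008,428,260),
(s,.125,.05,.008,205,279.5),(s,.125,-.05,.008,245.5,257),(s,-.071,-.05,.008,296,323.75),(s,-.071,.05,.008,255,349.5)]
a,b=.055,.037
pl=[(t,-a,-b,.042,166,243.4),(t,-a,b,.042,195.6,243),(t,a,-b,.042,166.2,288),(t,a,b,.042,195.2,287.2),
(s,a,-b,.042,353.75,119.25),(s,-a,-b,.042,395.75,131.25),(s,a,b,.042,342,138.25),(s,-a,b,.042,385,150)]
c=onz(t,392,280,.04)
e=onz(t,385,300,.04)
x0=[c[0],c[1],np.arctan2(*(e-c)[1::-1])]
fit("rep",rep,x0); fit("base",base,x0)
p=onz(t,181,266,.04); q=onz(t,181,286,.04); fit("plate",pl,[p[0],p[1],np.arctan2(*(q-p)[1::-1])])
print("keeper tip top",onz(t,387.4,290.4,.05)); A=onz(s,222.5,251.25,.084);B=onz(s,234.25,263,.084); print("blade",A,B,(A+B)/2,np.arctan2(*(A-B)[1::-1]))
# handle line
print("rack ends",onz(t,282,221,.074),onz(t,261,303,.074))
for n,(u,v) in dict(burner=(276,170),beaker=(168,186),dishes=(415,207)).items(): print(n,onz(t,u,v,.05))
o=r.get_obs(); print(R.from_rotvec(o["orientation"]).as_matrix().round(3))
```

```text
rep both [ 0.5651 -0.2819  2.7539] [0.6, -0.3, -1.0, -0.6, -0.3, -0.7, -0.9, -0.7, -1.1, 0.5, -0.3, 0.3, -0.5, -0.0, -0.4, -0.5]
rep top [ 0.5639 -0.283   2.7634] 
rep scene [ 0.5659 -0.2812  2.7461] 
base both [ 0.5655 -0.2829  2.7519] [-0.1, -0.4, -0.5, -1.3, -0.6, -1.1, 0.1, -0.6, -1.1, 0.2, -0.6, -0.4, 0.3, -0.8, -1.5, 0.3]
base top [ 0.5635 -0.2837  2.7543] 
base scene [ 0.567  -0.2824  2.7493] 
plate both [ 0.5267  0.2369 -2.9859] [-0.5, -0.8, 0.1, -1.8, -1.6, -0.4, 0.2, -0.8, -1.4, -0.9, -0.8, -0.5, -1.1, 0.1, -0.6, 1.5]
plate top [ 0.5245  0.2354 -2.9849] 
plate scene [ 0.5286  0.2384 -2.9878] 
keeper tip top [ 0.51840004 -0.25932428  0.05      ]
blade [ 0.46033118 -0.23998894  0.084     ] [ 0.49730292 -0.25016368  0.084     ] [ 0.47881705 -0.24507631  0.084     ] 2.8730374873561915
rack ends [0.65133769 0.00444383 0.074     ] [0.45351185 0.0273156  0.074     ]
burner [0.78527568 0.03873932 0.05      ]
beaker [0.71555033 0.29879443 0.05      ]
dishes [ 0.72850093 -0.30846862  0.05      ]
[[-0.     0.426 -0.905]
 [ 0.    -0.905 -0.426]
 [-1.    -0.001  0.   ]]
```

apply_moves(
  increments="50 0 -0.03 -0.04 0 0 0;50 0 -0.03 -0.04 0 0 0;50 0 -0.03 -0.04 0 0 0;50 0 -0.03 -0.04 0 0 0;50 0 -0.03 -0.04 0 0 0;50 0 -0.03 -0.04 0 0 0;50 0 -0.03 -0.04 0 0 0;50 0 -0.03 -0.04 0 0 0",
  squeeze=40,
)

```text
clock: 1.1
tcp_pos: [0.4754, -0.2556, 0.215]
orientation: [1.978, 0.441, -1.977]
contact_force: [0.4, -0.2, 0.7]
grip_width: 0.0501
```

apply_moves(
  increments="50 0 0 0 0.98 0 0;50 0 0 0 0.98 0 0;50 0 0 0 0.98 0 0;50 0 0 0 0.98 0 0;50 0 0 0 0.98 0 0;50 0 0 0 0.98 0 0;50 0 0 0 0 0 0;50 0 0 0 0 0 0",
)

```text
clock: 1.9
tcp_pos: [0.4748, -0.2573, 0.2148]
orientation: [-2.081, 0.275, 2.081]
contact_force: [-0.7, 0.7, -0.4]
grip_width: 0.0497
```

```bash
cat > g.py <<'E'
from h import *
from bench import r
from scipy.optimize import least_squares
def fit(obs,x0):
    def res(p):
        c,sn=np.cos(p[2]),np.sin(p[2])
        return np.ravel([proj(f,[p[0]+c*X-sn*Y,p[1]+sn*X+c*Y,Z])[0]-[u-.4,v-.4] for f,X,Y,Z,u,v in obs])
    q=least_squares(res,x0,x_scale=[.1,.1,1]); return q.x.round(4),q.fun.round(1).tolist()
def go(target,yaw=None,o=None):
    "shift in tool axes (units m) and turn about tool x (units of .12) to target TCP / tool-y yaw mod pi"
    o=o or r.get_obs(); M=R.from_rotvec(o["orientation"]).as_matrix()
    print("t",round(o["clock"],2),"tcp",o["tcp_pos"].round(4),"F",o["contact_force"].round(1),"w",round(o["grip_width"],4))
    y=np.arctan2(M[1,1],M[0,1]); print("tool y yaw",y.round(4),"x axis",M[:,0].round(4))
    print("shift tool",(M.T@(np.array(target)-o["tcp_pos"])).round(4))
    if yaw is not None: d=(yaw-y+np.pi/2)%np.pi-np.pi/2; print("dyaw",d.round(4),"wx units",(-d/.12).round(2))
E
python3 - <<'E'
from g import *
t=r.grab_frame("top"); s=r.grab_frame("scene")
for w in ([t],[s],[t,s]):
    obs=[(t,.125,.05,.008,391.6,330.6),(t,.125,-.05,.008,355,311.4),(t,-.071,-.05,.008,392.4,241.4),(t,-.071,.05,.008,428,260),
(s,.125,.05,.008,205,279.5),(s,.125,-.05,.008,245.5,257),(s,-.071,-.05,.008,296,323.75),(s,-.071,.05,.008,255,349.5),
(t,-.06,-.036,.042,395.6,244),(t,-.06,.036,.042,424,258.4),(t,.06,-.036,.042,373.4,288),(t,.06,.036,.042,401.2,302.6),
(s,.06,.036,.042,224.5,288.75),(s,.06,-.036,.042,254.25,271.25),(s,-.06,.036,.042,255.75,333.25),(s,-.06,-.036,.042,287,314.25)]
    p,e=fit([o for o in obs if any(o[0] is f for f in w)],[.565,-.28,2.75]); print(p,e)
nut=p[:2]+.095*np.array([np.cos(p[2]),np.sin(p[2])]); print("nut",nut)
a,b=.055,.037
pl=[(t,-a,-b,.042,166,243.4),(t,-a,b,.042,195.6,243),(t,a,-b,.042,166.2,288),(t,a,b,.042,195.2,287.2),
(s,a,-b,.042,353.75,119.25),(s,-a,-b,.042,395.75,131.25),(s,a,b,.042,342,138.25),(s,-a,b,.042,385,150)]
for w in (pl[:4],pl[4:],pl): print("plate",fit(w,[.526,.237,-2.99]))
A,B=onz(s,222.1,250.9,.084),onz(s,233.85,262.6,.084); print("blade mid",(A+B)/2)
go([*nut,.072],p[2]+.12+np.pi/2)
# reobserve blade from current view
cv2.imwrite("pics/c.png",np.hstack([crop(t,340,250,80,80,5),crop(s,190,220,80,80,5)]))
E
```

```text
[ 0.5645 -0.2823  2.7577] [0.3, 0.4, -0.2, -0.3, -0.6, -0.4, 0.1, -0.1, 1.0, 0.4, -0.5, -0.0, 0.3, 0.1, -0.3, -0.1]
[ 0.5652 -0.2815  2.7489] [-0.3, -0.1, 0.3, -0.6, 0.9, -0.9, -1.0, 0.1, -0.4, 0.7, 0.5, 0.6, -0.1, 0.2, 0.2, -0.1]
[ 0.565  -0.2818  2.7529] [-0.1, 0.2, -0.6, -0.7, -0.6, -0.6, 0.0, -0.1, -0.7, 0.2, -0.2, -0.5, 0.7, -1.0, -1.0, 0.1, 0.9, 0.2, -0.7, -0.1, 0.0, -0.2, -0.6, -0.3, -0.7, 0.8, 0.1, 0.7, -0.2, 0.3, 0.0, -0.1]
nut [ 0.4770865 -0.245797 ]
plate (array([ 0.5254,  0.2366, -2.9848]), [-0.1, 0.1, 0.6, -0.8, -1.1, 0.6, 0.7, 0.1])
plate (array([ 0.5271,  0.2391, -2.9876]), [-0.4, -1.0, 0.2, -0.6, -0.1, 0.0, 0.3, 1.4])
plate (array([ 0.5264,  0.2377, -2.9858]), [-0.5, -0.4, 0.2, -1.3, -1.5, 0.1, 0.3, -0.3, -1.0, -0.7, -0.4, -0.4, -0.7, 0.3, -0.2, 1.6])
blade mid [ 0.47759507 -0.24477833  0.084     ]
t 2.0 tcp [ 0.4748 -0.2574  0.2147] F [0.3 0.7 0.8] w 0.0499
tool y yaw -1.8343 x axis [ 0.  0. -1.]
shift tool [ 0.1427 -0.0118  0.0008]
dyaw -0.0052 wx units 0.04
```

View pics/c.png

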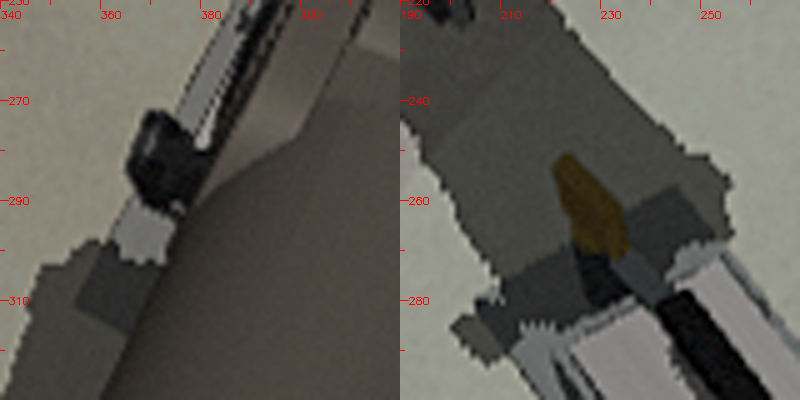

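The scene crop shows the blade at about (228,261), shaded by the gripper above it. Next I'll go down on the nut.

apply_moves(
  increments="50 0.02 -0.012 0.001 0 0 0;50 0.04 0 0 0 0 0;50 0.04 0 0 0 0 0;50 0.03 0 0 0 0 0;50 0.01 0 0 0 0 0;8 0 0 0 0 0 0;0 0 0 0 0 0 0;0 0 0 0 0 0 0",
  squeeze=40,
)

```text
clock: 2.8
tcp_pos: [0.4783, -0.2462, 0.0765]
orientation: [-2.083, 0.279, 2.077]
contact_force: [-0.1, -0.6, -0.4]
grip_width: 0.007
```

apply_moves(
  increments="0 0 0 0 0 0 0;0 0 0 0 0 0 0;0 0 0 0 0 0 0;0 0 0 0 0 0 0;0 0 0 0 0 0 0;0 0 0 0 0 0 0;0 0 0 0 0 0 0;0 0 0 0 0 0 0",
)

```text
clock: 3.6
tcp_pos: [0.4769, -0.2455, 0.0747]
orientation: [-2.079, 0.278, 2.08]
contact_force: [-1.4, -0.4, 0.3]
grip_width: -0.0004
```

Run:
```python
from g import *
t=r.grab_frame("top"); s=r.grab_frame("scene")
cv2.imwrite("pics/d.png",np.hstack([crop(t,340,250,80,80,5),crop(s,190,220,80,80,5)]))
go([.4771,-.2458,.075])
print(proj(s,r.get_obs()["tcp_pos"]),proj(s,[[.4771,-.2458,.084]]))
```

```text
t 3.7 tcp [ 0.477  -0.2455  0.0747] F [-0.6 -0.3 -0.2] w 0.0
tool y yaw -1.8366 x axis [-0. -0. -1.]
shift tool [-0.0003  0.0002 -0.0002]
[[228.03564319 259.44856634]] [[227.4268786 256.9616551]]
```

View pics/d.png

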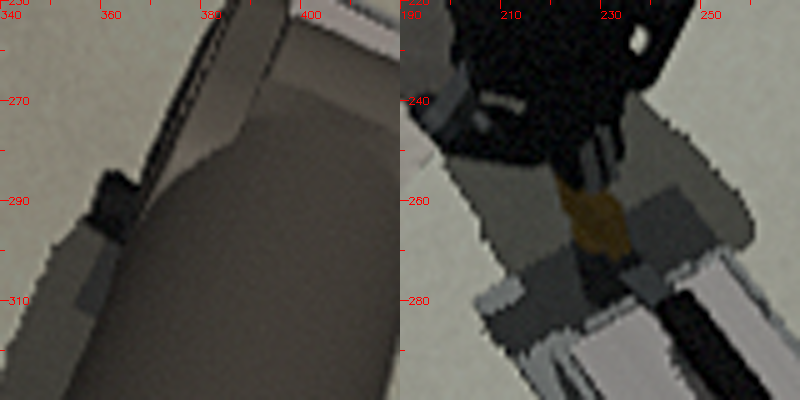

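Run:
```python
from g import *
s=r.grab_frame("scene")
s["color"]=cv2.convertScaleAbs((s["color"]/255.)**.5*255)
im=crop(s,195,205,75,75,8)
def mk(P,c):
    u=(proj(s,P)[0]-[195,205]+.5)*8; cv2.drawMarker(im,(int(u[0]),int(u[1])),c,0,14,1)
p=r.get_obs()["tcp_pos"]; mk(p,(0,0,255)); mk(p-[0,0,.017],(0,255,0)); mk(p+[0,0,.056],(255,0,0))
cv2.imwrite("pics/e.png",im)
```

```text
(no output)
```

View pics/e.png

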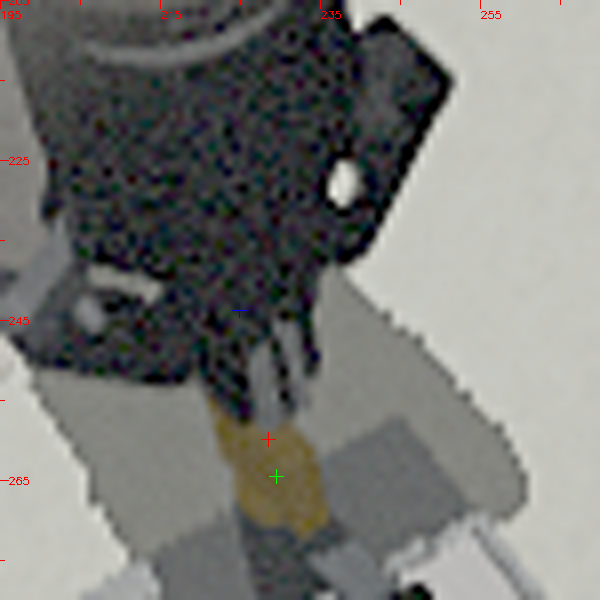

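The enlarged scene crop shows the closed fingertips ending at about (229,257), level with the top of the blade, and the opening reads 0. So they closed above the blade, about 25 mm higher than the stated geometry implies. I'll open wider than the hub, go lower and close again. The opening will show what is held: blade 10 mm, keeper 13 mm or hub 20 mm.

apply_moves(
  increments="40 0 0 0 0 0 0;40 0 0 0 0 0 0;40 0 0 0 0 0 0;40 0.01 0 0 0 0 0;40 0.005 0 0 0 0 0;40 0 0 0 0 0 0;0 0 0 0 0 0 0;0 0 0 0 0 0 0",
)

```text
clock: 4.55
tcp_pos: [0.477, -0.2458, 0.0598]
orientation: [-2.08, 0.278, 2.08]
contact_force: [-4.8, -13.6, 3.6]
grip_width: 0.0118
```

apply_moves(
  increments="0 0 0 0 0 0 0;0 0 0 0 0 0 0;0 0 0 0 0 0 0;0 0 0 0 0 0 0;0 0 0 0 0 0 0;0 0 0 0 0 0 0;0 0 0 0 0 0 0;0 0 0 0 0 0 0",
)

```text
clock: 5.35
tcp_pos: [0.4766, -0.2472, 0.06]
orientation: [-2.08, 0.281, 2.079]
contact_force: [-1.0, -4.6, -0.3]
grip_width: 0.0086
```

The opening now reads about 9 mm, so the fingers hold the blade, although lower by the TCP reading than expected. Turning anticlockwise.

apply_moves(
  increments="0 0 0 0 -0.5 0 0;0 0 0 0 -1 0 0;0 0 0 0 -1 0 0;0 0 0 0 -1 0 0;0 0 0 0 -1 0 0;0 0 0 0 -1 0 0;0 0 0 0 0 0 0;0 0 0 0 0 0 0",
  squeeze=60,
)

```text
clock: 6.15
tcp_pos: [0.4765, -0.2461, 0.06]
orientation: [2.007, 0.397, -2.008]
contact_force: [-3.2, -4.0, 5.0]
grip_width: 0.0074
```

apply_moves(
  increments="0 0 0 0 -1 0 0;0 0 0 0 -1 0 0;0 0 0 0 -1 0 0;0 0 0 0 -1 0 0;0 0 0 0 -1 0 0;0 0 0 0 0 0 0;0 0 0 0 0 0 0;0 0 0 0 0 0 0",
)

```text
clock: 6.95
tcp_pos: [0.4758, -0.2453, 0.06]
orientation: [1.62, 0.878, -1.624]
contact_force: [-5.4, -0.4, 8.9]
grip_width: 0.0081
```

Run:
```python
from g import *
s=r.grab_frame("scene");t=r.grab_frame("top")
s["color"]=cv2.convertScaleAbs((s["color"]/255.)**.5*255)
cv2.imwrite("pics/f.png",crop(s,195,205,75,75,8))
go([.4771,-.2458,.06])
```

```text
t 7.05 tcp [ 0.4758 -0.2453  0.06  ] F [-6.  -0.6  8.3] w 0.0079
tool y yaw -0.5795 x axis [-2.4e-03  1.0e-04 -1.0e+00]
shift tool [-0.      0.0013 -0.0003]
```

View pics/f.png

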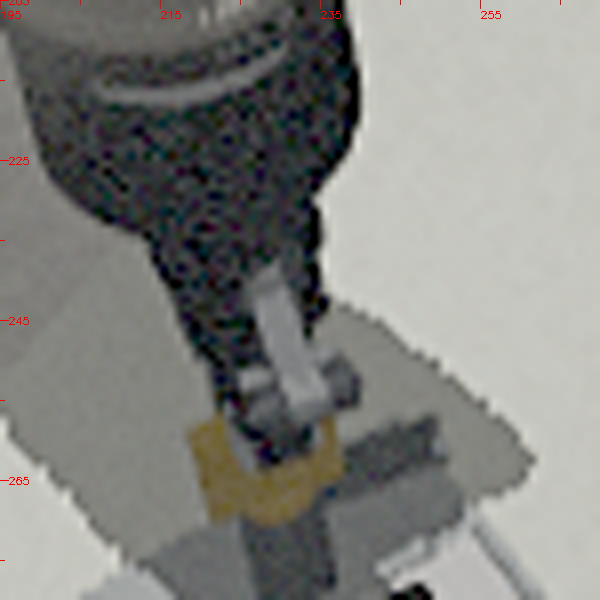

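The picture shows the keeper swung out to the right and the fingers on the top of the blade. Tool yaw puts the nut at about 1.38 rad. Next I'll release it, lift, and turn towards the handle.

apply_moves(
  increments="30 0 0 0 0 0 0;30 0 0 0 0 0 0;30 0 0 0 0 0 0;30 0 0 0 0 0 0;30 -0.03 0 0 0 0 0;30 -0.04 0 0 0 0 0;30 -0.04 0 0 0 0 0;30 0 0 0 0 0 0",
)

```text
clock: 7.85
tcp_pos: [0.4808, -0.2466, 0.1751]
orientation: [1.624, 0.87, -1.612]
contact_force: [1.2, -0.5, 0.7]
grip_width: 0.0302
```

apply_moves(
  increments="60 0 0 0 1 0 0;60 0 0 0 1 0 0;60 0 0 0 1 0 0;60 0 0 0 1 0 0;60 0 0 0 1 0 0;60 0 0 0 1 0 0;60 0 0 0 1 0 0;60 0 0 0 1 0 0",
)

```text
clock: 8.65
tcp_pos: [0.4768, -0.2453, 0.1691]
orientation: [2.206, 0.032, -2.207]
contact_force: [-0.9, -0.2, -0.5]
grip_width: 0.0599
```

apply_moves(
  increments="60 0 0 0 1 0 0;60 0 0 0 1 0 0;60 0 0 0 1 0 0;60 0 0 0 0.5 0 0;60 0 0 0 0 0 0;60 0 0 0 0 0 0;60 0 0 0 0 0 0;60 0 0 0 0 0 0",
)

```text
clock: 9.45
tcp_pos: [0.4769, -0.2456, 0.1696]
orientation: [-2.01, 0.392, 2.01]
contact_force: [-0.4, 0.2, -0.0]
grip_width: 0.0601
```

Run:
```python
from g import *
t=r.grab_frame("top"); s=r.grab_frame("scene")
go([.565,-.2818,.045],2.7529+np.pi/2)
a=crop(s,195,220,100,130,4)
for g in ():pass
cv2.imwrite("pics/g.png",a)
```

```text
t 9.55 tcp [ 0.477  -0.2456  0.1697] F [-0.4  0.6  0.3] w 0.06
tool y yaw -1.9563 x axis [ 1.e-04  0.e+00 -1.e+00]
shift tool [ 0.1247  0.0005 -0.0952]
dyaw -0.0032 wx units 0.03
```

View pics/g.png

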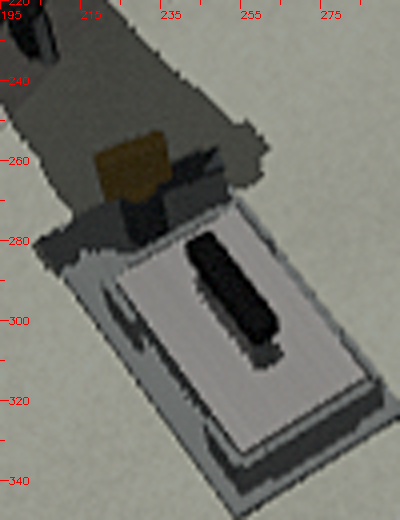

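The keeper is clear and the replicator still sits in the cradle, with the handle at about (252,291). Going down on the handle.

apply_moves(
  increments="60 0 0 -0.045 0 0 0;60 0 0 -0.05 0 0 0;60 0 0 0 0 0 0;60 0.04 0 0 0 0 0;60 0.04 0 0 0 0 0;60 0.03 0 0 0 0 0;60 0 0 0 0 0 0;60 0 0 0 0 0 0",
)

```text
clock: 10.35
tcp_pos: [0.5649, -0.2813, 0.0601]
orientation: [-2.01, 0.392, 2.011]
contact_force: [-0.0, -0.1, 0.8]
grip_width: 0.06
```

apply_moves(
  increments="60 0.007 0 0 0 0 0;60 0.006 0 0 0 0 0;60 0 0 0 0 0 0;60 0 0 0 0 0 0;10 0 0 0 0 0 0;5 0 0 0 0 0 0;5 0 0 0 0 0 0;5 0 0 0 0 0 0",
  squeeze=60,
)

```text
clock: 11.15
tcp_pos: [0.5652, -0.2817, 0.0472]
orientation: [-2.011, 0.393, 2.009]
contact_force: [-0.3, 0.0, 3.4]
grip_width: 0.0147
```

apply_moves(
  increments="5 0 0 0 0 0 0;5 0 0 0 0 0 0;5 0 0 0 0 0 0;5 0 0 0 0 0 0;5 0 0 0 0 0 0;5 0 0 0 0 0 0;5 0 0 0 0 0 0;5 0 0 0 0 0 0",
)

```text
clock: 11.95
tcp_pos: [0.5652, -0.2816, 0.0471]
orientation: [-2.011, 0.393, 2.009]
contact_force: [-1.2, -0.8, 6.3]
grip_width: 0.0148
```

Run:
```python
from g import *
s=r.grab_frame("scene")
go([.565,-.2818,.045],2.7529+np.pi/2)
s["color"]=cv2.convertScaleAbs((s["color"]/255.)**.5*255)
cv2.imwrite("pics/i.png",crop(s,195,220,100,130,4))
```

```text
t 12.0 tcp [ 0.5652 -0.2817  0.0471] F [-0.7 -0.6  5.8] w 0.0149
tool y yaw -1.9569 x axis [ 5.e-04 -5.e-04 -1.e+00]
shift tool [0.0021 0.0002 0.0001]
dyaw -0.0026 wx units 0.02
```

View pics/i.png

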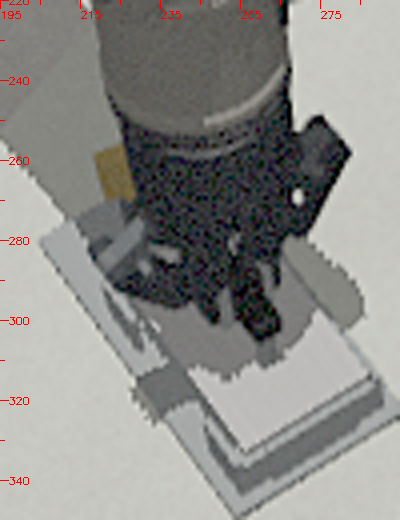

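The opening reads 14.9 mm on the 16 mm bar, and the picture shows the fingers around the handle at about (255,300). Lifting straight up.

apply_moves(
  increments="5 -0.01 0 0 0 0 0;5 -0.02 0 0 0 0 0;5 -0.02 0 0 0 0 0;5 -0.02 0 0 0 0 0;5 -0.025 0 0 0 0 0;5 -0.025 0 0 0 0 0;5 -0.02 0 0 0 0 0;5 -0.02 0 0 0 0 0",
  squeeze=80,
)

```text
clock: 12.8
tcp_pos: [0.5644, -0.2806, 0.2073]
orientation: [-2.009, 0.391, 2.011]
contact_force: [-0.8, 0.5, -3.4]
grip_width: 0.0144
```

apply_moves(
  increments="5 0 0 0 0 0 0;5 0 0 0 0 0 0;5 0 0 0 0 0 0;5 0 0 0 -0.9 0 0;5 0 0 0 -0.9 0 0;5 0 0 0 -0.9 0 0;5 0 0 0 -0.9 0 0;5 0 0 0 -0.9 0 0",
)

```text
clock: 13.6
tcp_pos: [0.5641, -0.2809, 0.2049]
orientation: [2.137, 0.172, -2.142]
contact_force: [0.3, -0.5, -3.6]
grip_width: 0.0141
```

Run:
```python
from g import *
s=r.grab_frame("scene"); t=r.grab_frame("top")
# displacement of replicator equals TCP displacement + rotated offset
d=.1558+.3887; M=lambda a:np.array([[np.cos(a),-np.sin(a)],[np.sin(a),np.cos(a)]])
off=np.array([.565,-.2818])-[.5652,-.2817]
tgt=np.array([.5264,.2377])-M(d)@off
go([*tgt,.207],-1.9569+d)
```

```text
t 13.7 tcp [ 0.5641 -0.281   0.2051] F [ 0.2  0.2 -3.8] w 0.0142
tool y yaw -1.4157 x axis [-0.0023  0.0013 -1.    ]
shift tool [-0.0011 -0.5185 -0.043 ]
dyaw 0.0033 wx units -0.03
```

Wrist force is −3.6 N, which matches the replicator's weight. The pin tips are at about 0.168 m, so I'll carry it over the rack.

apply_moves(
  increments="5 0 -0.015 -0.0025 0 0 0;5 0 -0.025 -0.0025 0 0 0;5 0 -0.03 -0.0025 0 0 0;5 0 -0.03 -0.0025 0 0 0;5 0 -0.03 -0.0025 0 0 0;5 0 -0.03 -0.0025 0 0 0;5 0 -0.03 -0.0025 0 0 0;5 0 -0.03 -0.0025 0 0 0",
)

```text
clock: 14.5
tcp_pos: [0.5501, -0.0582, 0.2064]
orientation: [2.142, 0.164, -2.143]
contact_force: [0.5, -0.1, -1.8]
grip_width: 0.0139
```

apply_moves(
  increments="5 0 -0.03 -0.0025 0 0 0;5 0 -0.03 -0.0025 0 0 0;5 0 -0.03 -0.0025 0 0 0;5 0 -0.03 -0.0025 0 0 0;5 0 -0.03 -0.0025 0 0 0;5 0 -0.03 -0.0025 0 0 0;5 0 -0.03 -0.0025 0 0 0;5 0 -0.03 -0.0025 0 0 0",
)

```text
clock: 15.3
tcp_pos: [0.5325, 0.1817, 0.2064]
orientation: [2.141, 0.164, -2.143]
contact_force: [0.2, 0.1, -3.8]
grip_width: 0.0147
```

apply_moves(
  increments="5 0 -0.03 -0.001 0 0 0;5 0 -0.02 -0.001 0 0 0;5 0 -0.009 -0.001 0 0 0;5 0 0 0 0 0 0;5 0 0 0 0 0 0;5 0 0 0 0 0 0;5 0 0 0 0 0 0;5 0 0 0 0 0 0",
)

```text
clock: 16.1
tcp_pos: [0.528, 0.2372, 0.2067]
orientation: [2.142, 0.163, -2.142]
contact_force: [-0.3, -0.0, -3.1]
grip_width: 0.0146
```

Run:
```python
from g import *
go([.5264,.2377,.0471+.015+.042-.010+.015],-1.9569+.5445)
```

```text
t 16.1 tcp [0.528  0.2372 0.2067] F [-0.3 -0.  -3.1] w 0.0146
tool y yaw -1.4182 x axis [ 1.e-04 -3.e-04 -1.e+00]
shift tool [ 0.0976 -0.0008  0.0016]
dyaw 0.0058 wx units -0.05
```

apply_moves(
  increments="5 0.02 -0.001 0.001 0 0 0;5 0.025 0 0.001 -0.05 0 0;5 0.02 0 0 0 0 0;5 0.02 0 0 0 0 0;5 0.008 0 0 0 0 0;5 0.005 0 0 0 0 0;5 0 0 0 0 0 0;5 0 0 0 0 0 0",
)

```text
clock: 16.9
tcp_pos: [0.5263, 0.2392, 0.1096]
orientation: [2.14, 0.172, -2.137]
contact_force: [-0.4, 0.2, -2.6]
grip_width: 0.0147
```

Run:
```python
from g import *
s=r.grab_frame("scene"); t=r.grab_frame("top")
go([.5264,.2377,.0471+.048-.010],-1.9569+.5445)
for f in(s,t): f["color"]=cv2.convertScaleAbs((f["color"]/255.)**.6*255)
print("rep top z",r.get_obs()["tcp_pos"][2]-.0471+.042)
a=crop(s,325,85,80,100,6); b=crop(t,150,225,50,100,6)
print(a.shape,b.shape); cv2.imwrite("pics/j.png",np.hstack([a,b]))
```

```text
t 17.0 tcp [0.5263 0.2392 0.1097] F [-0.3  1.7 -2.9] w 0.0142
tool y yaw -1.4107 x axis [ 1.6e-03  7.0e-04 -1.0e+00]
shift tool [0.0246 0.0015 0.0001]
dyaw -0.0017 wx units 0.01
rep top z 0.10457946568316137
(600, 480, 3) (600, 300, 3)
```

View pics/j.png

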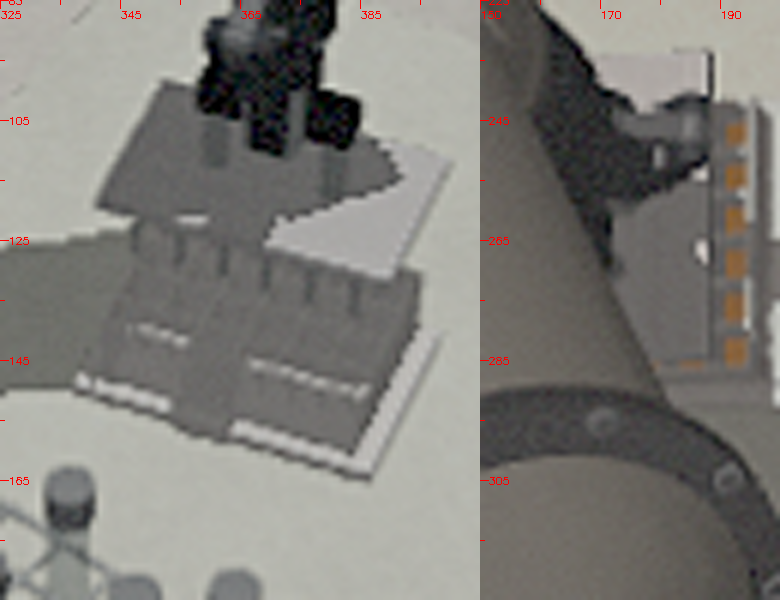

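Run:
```python
from g import *
s=r.grab_frame("scene"); t=r.grab_frame("top")
obs=lambda f,pts,off:[(f,X,Y,Z,c/6+off[0],d/6+off[1]) for X,Y,Z,c,d in pts]
x0=[.5263,.2392,-2.9858]; T=.1046;B=.0966
def pred(f,X,Y,Z,off):
    c,n=np.cos(x0[2]),np.sin(x0[2]); return ((proj(f,[x0[0]+c*X-n*Y,x0[1]+n*X+c*Y,Z])[0]+.42-off)*6).round(0)
so,to=np.array([325,85]),np.array([150,225])
for X in(.06,-.06):
  for Y in(-.036,.036):
    print(X,Y,"scene top/bot",pred(s,X,Y,T,so),pred(s,X,Y,B,so),"topcam",pred(t,X,Y,T,to)+[480,0],pred(t,X,Y,B,to)+[480,0])
for zb in (T,B):
  print(zb,fit(obs(s,[(.06,-.036,T,165,82),(.06,.036,zb,97,207),(-.06,.036,zb,392,277),(-.06,-.036,T,452,161)],so),x0))
# foot of plate in scene (bottom edges, z=0): corners y+: (75,385)?,(370,480),(440,335)
print("foot z0",[pred(s,X,Y,0,so) for X,Y in((.064,.043),(-.064,.043),(-.064,-.043))])
# pin roots/tips: y=.027 row
print("pin tips",[pred(s,X,.027,T-.032,so) for X in(.045,.027,.009,-.009,-.027,-.045)])
print("well mids top row right col topcam",[pred(t,X,.027,.042,to)+[480,0] for X in(-.045,-.027,-.009,.009,.027,.045)])
```

```text
0.06 -0.036 scene top/bot [162.  79.] [161.  94.] topcam [519. 367.] [526. 370.]
0.06 0.036 scene top/bot [ 93. 196.] [ 93. 212.] topcam [708. 359.] [713. 363.]
-0.06 -0.036 scene top/bot [451. 160.] [449. 176.] topcam [527.  58.] [533.  63.]
-0.06 0.036 scene top/bot [388. 283.] [386. 298.] topcam [711.  50.] [716.  55.]
0.1046 (array([ 0.528 ,  0.2387, -2.96  ]), [-0.6, 0.1, -0.1, -0.8, 0.5, 1.0, 0.2, -0.3])
0.0966 (array([ 0.526 ,  0.2426, -2.9655]), [-0.3, -1.2, -0.0, 0.3, 0.1, 2.3, 0.3, -1.5])
foot z0 [array([ 71., 397.]), array([368., 488.]), array([440., 344.])]
pin tips [array([135., 253.]), array([178., 266.]), array([221., 278.]), array([264., 291.]), array([308., 304.]), array([352., 317.])]
well mids top row right col topcam [array([726., 125.]), array([726., 169.]), array([725., 213.]), array([725., 258.]), array([725., 302.]), array([724., 347.])]
```

The picture shows the pin tips at crop pixels (135,250) to (354,317), within 1 mm of the prediction from the TCP. That leaves the plate as the weaker measurement, so I'll refine it by matching its bright wall grid in the first images.

Run:
```python
from g import *
from scipy.optimize import minimize
from scipy.ndimage import map_coordinates
F={"top":r.grab_frame("top"),"scene":r.grab_frame("scene")}
q=np.linspace(-1,1,60)
W=np.vstack([np.c_[q*.053,np.full(60,y)] for y in(-.018,0,.018)]+[np.c_[np.full(60,x),q*.035] for x in np.arange(-2,3)*.018])
D=np.array([(x,y) for x in np.arange(-2.5,3)*.018 for y in np.arange(-1.5,2)*.018])
D=np.vstack([D+[a,b] for a in(-.004,0,.004) for b in(-.004,0,.004)])
def score(p,names):
    c,n=np.cos(p[2]),np.sin(p[2]); v=0
    for k in names:
        f=F[k]; g=cv2.imread(f"pics/{k}0.png").min(2).astype(float)
        S=lambda Q:map_coordinates(g,proj(f,np.c_[p[0]+c*Q[:,0]-n*Q[:,1],p[1]+n*Q[:,0]+c*Q[:,1],np.full(len(Q),.042)]).T[::-1],order=1).mean()
        v-=S(W)-S(D)
    return v
for n in(["top"],["scene"],["top","scene"]):
    best=min((minimize(score,[.5264+a,.2377+b,-2.986+y],args=(n,),method="Nelder-Mead",options=dict(initial_simplex=np.array([.5264+a,.2377+b,-2.986+y])+np.array([[0,0,0],[.003,0,0],[0,.003,0],[0,0,.03]]),xatol=1e-5)) for a in(-.003,.003) for b in(-.003,.003) for y in (-.01,.01)),key=lambda m:m.fun)
    print(n,best.x.round(4),best.fun.round(1))
```

```text
['top'] [ 0.5261  0.2374 -2.9878] -59.9
['scene'] [ 0.5281  0.2358 -2.9862] -45.6
['top', 'scene'] [ 0.5272  0.2369 -2.9877] -94.8
```

apply_moves(
  increments="5 0 0.0023 -0.0004 0.08 0 0;5 0 0 0 0 0 0;5 0.008 0 0 0 0 0;5 0.008 0 0 0 0 0;5 0.004 0 0 0 0 0;5 0 0 0 0 0 0;5 0 0 0 0 0 0;5 0 0 0 0 0 0",
)

```text
clock: 18.0
tcp_pos: [0.5266, 0.2368, 0.0889]
orientation: [2.144, 0.162, -2.143]
contact_force: [-0.3, 0.1, -1.9]
grip_width: 0.0145
```

Run:
```python
from g import *
go([.527,.237,.0851],-1.42)
```

```text
t 18.0 tcp [0.5266 0.2368 0.0889] F [-0.3  0.1 -1.9] w 0.0145
tool y yaw -1.4202 x axis [ 3.e-04  2.e-04 -1.e+00]
shift tool [ 0.0038 -0.0001 -0.0005]
dyaw 0.0002 wx units -0.0
```

apply_moves(
  increments="5 0.002 0 -0.0005 0 0 0;5 0.0015 0 0 0 0 0;5 0 0 0 0 0 0;5 0 0 0 0 0 0;5 0 0 0 0 0 0;5 0 0 0 0 0 0;5 0 0 0 0 0 0;5 0 0 0 0 0 0",
)

```text
clock: 18.8
tcp_pos: [0.5269, 0.2367, 0.0852]
orientation: [2.143, 0.162, -2.143]
contact_force: [-0.1, 0.4, -3.6]
grip_width: 0.0146
```

Run:
```python
from g import *
s=r.grab_frame("scene"); t=r.grab_frame("top")
go([.527,.237,.0851],-1.42)
for f in(s,t): f["color"]=cv2.convertScaleAbs((f["color"]/255.)**.6*255)
a=crop(s,325,95,80,75,8); p=r.get_obs()["tcp_pos"]; z=p[2]-.0471+.010
c,n=np.cos(-2.9877),np.sin(-2.9877)
for X in np.arange(-2.5,3)*.018:
    for zz,col,(x,y) in((z,(0,0,255),p[:2]),(.042,(0,255,0),(.5272,.2369))):
        u=(proj(s,[x+c*X-n*.027,y+n*X+c*.027,zz])[0]+.5-[325,95])*8; cv2.circle(a,tuple(u.round().astype(int)),2,col,-1)
print("tips above plate",z-.042); cv2.imwrite("pics/k.png",a)
```

```text
t 18.9 tcp [0.5269 0.2367 0.0852] F [ 0.1 -0.8 -2.9] w 0.0144
tool y yaw -1.4202 x axis [ 1.e-04  0.e+00 -1.e+00]
shift tool [ 0.0001 -0.0003 -0.0001]
dyaw 0.0002 wx units -0.0
tips above plate 0.006128664706398418
```

View pics/k.png

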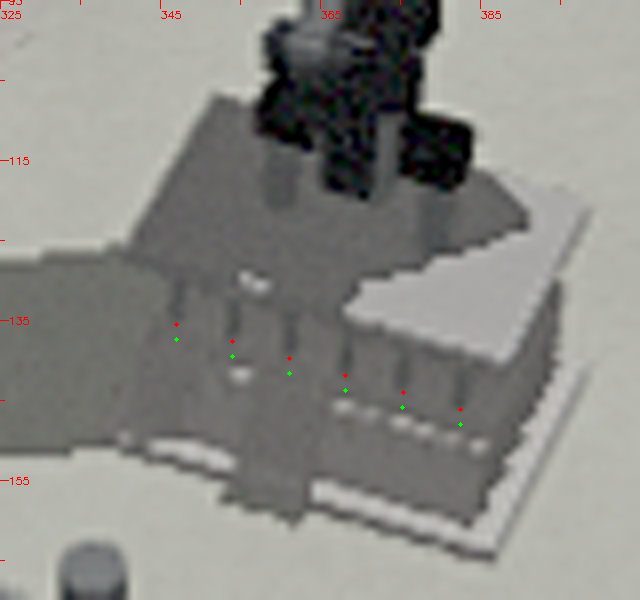

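The last picture shows the pin tips (red) directly above the expected well centres (green) with a clear gap. Everything is steady, so I'm handing in.

```bash
python3 -c "
from bench import r
print(r.hand_in()); o=r.get_obs(); print(o['clock'],o['tcp_pos'],abs(o['qvel']).max())"
```

```text
the job is handed in; nothing more can be done
None
the job is handed in; nothing more can be done
```

I turned the wing nut, lifted the replicator out, carried it over the rack and handed in at about 19 s with it held still over the plate. The hand-in gives no verdict.

**What I did**
- **Wing nut:** I turned it to about 1.38 rad. That figure comes from the gripper's angle; a picture taken after I let go shows the keeper clear and the replicator still parked.
- **Carry:** I lifted straight up and crossed the rack with the pin tips about 168 mm above the bench, 46 mm above the tube tops. The wrist force stayed near the replicator's weight after each move.

**Last checks**
- **Height and tilt:** the pin tips are about 6.1 mm above the plate, worked out from the change in gripper height since the grasp. Tool tilt is about 0.
- **Grip:** the opening reads 14.5 mm on the 16 mm bar, and the wrist force is about −3 N, which fits the weight.
- **Alignment:** the gripper is within 0.5 mm of the plate centre I measured. In the last picture the pin tips sit above the expected well centres.

**What failed or disagreed**
- **First nut grasp:** it closed on nothing. The fingertips were about 25 mm higher than the stated geometry implies, so I gripped lower and set later heights relative to the parked replicator.
- **Plate position:** different measurements disagreed by up to about 3 mm; I used a value between them, so the true centring error could be about 2 mm against the 5 mm limit.
- **Replicator angle:** the pictures put it within about 0.03 rad of the tool's angle, against a limit of 0.07 rad.
- **Not rechecked:** I did not measure the nut, rack, burner, beaker or dishes again at the end.

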